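Start the stirrer under the foil-capped beaker: three clicks up

TASK

Start the magnetic stirrer that carries the foil-capped beaker: turn its black knob exactly three clicks clockwise (seen from above) from the red off mark, and let go with it resting in the third click. The other stirrer, under the stoppered flask, is in use: leave its knob at its present click, and do not shift or tip the beaker.

Things in the scene. Friction and masses are not known exactly. Their poses are not given: they have to be found in the camera images.
- stir_knob_grip (a point): Grip point of the knob to turn, on its vertical axis, 89 mm above the bench: black bar knob on the low front deck (top 55 mm) of the white stirrer under the foil-capped beaker. Bar 44 mm long (frame x), 14 thick (frame y), 67 to 99 mm above the bench, over a skirt of 52 mm diameter. Frame turns with the knob, z up; white pointer at -x. Clear for 80 mm all round; plate centre 153 mm away.
- stir_knob (a joint): Angle of that knob, rad: about 0 at the start (off, pointer at the red mark), growing clockwise seen from above; 0.436 rad (25 degrees) per click, white marks at clicks 1 to 5, third click 1.309; end stops just beyond off and click 5. A detent pulls it to the nearest click; it takes about 0.12 N m to pass one. The stirrers are fixed to the bench.
- other_knob (a joint): Angle of the same kind of knob on the other, identical stirrer, which carries a conical flask with an orange stopper; it rests at click 2 (0.873 rad) and must stay there.
- beaker_center (a point): Centre of the loose glass beaker (about 80 mm across its crumpled silver foil cap, 100 mm tall) on the round plate of the stirrer to start. The point lies on its axis, 47 mm above the plate, 125 mm above the bench; z is its upright axis.
Not all that is in view belongs to the job. Leave any green or pink look-alike of the part that bears beaker_center alone.

How it is judged (in metres and radians):
At the end, for the whole second after the job is handed in: The knob of the stirrer under the foil-capped beaker is released and at rest in its third click from off (1.309 rad, within 10 degrees); the other stirrer's knob still stands at click 2 (within 12 degrees); the beaker stands upright (within 11 degrees) within 20 mm of where it was (value of joint stir_knob between 1.134 and 1.484 rad and velocity of joint stir_knob between -0.1 and 0.1 rad/s and value of joint other_knob between 0.66 and 1.09 rad and distance of beaker_center from where it was at the start of the episode below 0.02 m and angle between beaker_center's own z axis and vertical below 0.2 rad); the robot touches nothing.
It fails at once if the other stirrer's knob is turned off its click (value of joint other_knob above 1.09 rad or value of joint other_knob below 0.66 rad).
It fails at once if the beaker is pushed more than 20 mm or tipped (distance of beaker_center from where it was at the start of the episode above 0.02 m or angle between beaker_center's own z axis and vertical above 0.35 rad).
It also fails if it takes over 35 s, if anything falls off the work surface, if the arm or the gripper's body presses on something with over 40 N, if the wrist force passes 120 N, or if a joint passes its speed limit or range.

ROBOT

A 6-joint arm with a two-finger parallel gripper is mounted at the origin on the work surface. World frame = base frame: x ahead of the robot, y to its left, z up, the work surface at z = 0. Lengths are in m, angles in degrees, forces in N, time in s.
With the tool pointing down it reaches from about 0.375 to 0.9 m from the base axis. Payload 3.1 kg.
Tool frame: the origin (TCP) lies at the very end of the fingers, on their centre line; the grasp point (between the pads) lies bot.hold_point_z behind it (bot.hold_point_z is the distance from the TCP to the grasp point, in m); z points along the fingers, y is the line along which they close (so a half turn about z gives the same grasp; the last joint's range is limited). The gripper opens to 87 mm and grips with 3 to 60 N. Pads are 19 mm wide; open, the fingers measure 117 mm over their backs; the gripper's body (75 mm by 190 mm) begins 51 mm behind the grasp point.
Start: joints at [-80.701, 30.224, 82.088, -0, 67.689, -10.227], TCP at [0.209, -0.589, 0.223] pointing down, gripper open.
Joint ranges: [-176.69, 176.69], [-43.24, 126.21], [12.49, 139.97], [-82, 262], [0, 151.66], [-163.58, 163.58]. Speed limits (degrees/s): [159.86, 159.86, 180, 180, 180, 180].

INTERFACE

Orientations are given as a 3x3 rotation matrix whose columns are the frame's x, y, z axes.
In Python, from rig import bot gives the robot as it stands.
- The arm moves only by the tool apply_moves, never from a script. Its argument "plan" is one flat list of numbers, 4 for each row, row after row: the shift along the world's x, y, z normalised to -1 to 1, where 1 is 0.05 m, then the turn about the world's z normalised to -1 to 1, where 1 is 10 degrees. A call has 1 to 12 rows; each row shifts and turns the commanded pose from where the row before left it; what a row does not reach is not made up. A row lasts 1/8 s, in which the tool goes at most 62.5 mm and 10.7 degrees, less where a joint would pass 70% of its speed; a pose out of reach is approached as far as the arm can. A call with a number of a shift or a turn outside -1 to 1 is refused whole. A call with a gripper value outside its range is refused whole. "grip" is the closure, from -1 (fully open) to 1 (shut), so that 0 is half open, set as the call begins (left out, the last holds). The fingers move at their own pace and stop on an object; the grip force is fixed at half the most. Time passes only in rows, so rows that do not move let the fingers close. It gives the time, the measured TCP pose, the force, the opening and the grip force at its end, in the units of the state.
- bot.read_state(): the state, without advancing time (a new reading comes with each control period).
- bot.capture(name): name is "side" or "top"; returns (picture, depth): 400x640x3 uint8, red, green, blue; 400x640 float32, m along the optical axis (not along the pixel's ray), 0 where there is no reading.
- bot.camera_info(name): a dict with "vertical_fov" (degrees; the focal length in pixels is half the picture's height over the tangent of half this angle, whatever the lens; pixels are square), "cx", "cy" (the principal point, pixels), "rvec" (rotation vector, rad) and "tvec" (3), from world to camera coordinates, as OpenCV has them. Camera axes: x right, y down, z forward; pixel columns grow to the right and rows downward; lengths in m; the calibration is good to about 2 mm. A picture is of the moment at which its call begins. camera_info takes no time and is no camera call.
- bot.hand_in(): hands the job in; it is judged then, once.
Trained networks look in the newest picture that a camera, given by its name, has taken for a name from the list of things; names that differ only in an ending like _2 or _b are one class to them, and where a whole thing is asked for, a point or a joint stands for the part that bears it (a point fixed in the world has none). Each returns a list of dicts, best first, with "p" (0 to 1); they miss things now and then, are a little off and sometimes report something else, mostly with a low value. They report only what shows in the picture. A call takes as long as a camera call. They do not tell look-alikes from the thing itself.
- bot.outline_of(camera, target): "mask" (400x640 bool, what is visible of it) and "xy" ([column, row] as shares, 0 to 1, of the picture: columns of its width, rows of its height, amid what is visible of it).
- bot.pinpoint(camera, target): "xy" ([column, row] as shares, 0 to 1, of the picture: columns of its width, rows of its height: a listed point, or the origin of a listed thing).
The state is a dict: "time_s": time; "joint_positions": joint angles; "qvel": joint speeds; "tau": joint torques, N m; "position": TCP position; "tcp_rot": TCP orientation; "force": force on the tool from outside, world axes, zero at the start; "moment": the same for the moment, N m; "opening": opening from 0.0 (shut) to 1.0 (fully open); "grasp_force": force on a finger pad.
Only numpy, scipy, OpenCV 4.12 (cv2) and the standard library are available. Lean on these libraries where they do the work, as an engineer would, in place of code of your own. Each camera call takes 0.05 s, during which the arm holds its last target. There are 200 camera calls.

## Working session

There is one attempt and no reset: what is moved stays moved. The work goes in short steps, Python scripts to look and compute and a tool call to move; the robot and the scene stay as the last step left them, time stands still between calls to the robot, and variables do not carry over. Pictures are saved under pics/ and viewed, at most 10 in all, crops included, and the job is handed in when it is done.

Besides the shell and the picture viewer there is one more tool, called after "Call:" as name(argument=value, ...) on one line, values as JSON. apply_moves: Moves the arm, as the interface text tells. Its arguments: {"type":"object","properties":{"plan":{"type":"array","items":{"type":"number"}},"grip":{"type":"number"}},"required":["plan"]}

```bash
mkdir -p pics
cat > h.py <<'E'
from rig import bot
import numpy as np, cv2
def cam(n):
    c=bot.camera_info(n); f=200/np.tan(np.radians(c["vertical_fov"])/2)
    K=np.array([[f,0,c["cx"]],[0,f,c["cy"]],[0,0,1]]); R=cv2.Rodrigues(np.array(c["rvec"],float))[0]
    return K,R,np.array(c["tvec"],float).reshape(3)
def onz(n,u,v,z):
    K,R,t=cam(n); d=R.T@np.linalg.solve(K,[u,v,1]); o=-R.T@t
    return o+d*(z-o[2])/d[2]
def proj(n,p):
    K,R,t=cam(n); q=K@(R@np.array(p)+t); return q[:2]/q[2]
def depthpt(n,u,v,dep):
    K,R,t=cam(n); return R.T@(np.linalg.solve(K,[u,v,1])*dep-t)
E
python3 - <<'E'
from h import *
print({k:bot.camera_info("top")[k] for k in bot.camera_info("top")}, bot.hold_point_z)
for n in("top","side"):
    p,d=bot.capture(n); cv2.imwrite(f"pics/{n}0.png",p[:,:,::-1])
    K,R,t=cam(n); print(n,-R.T@t)
    for tg,z in(("stir_knob_grip",.089),("beaker_center",.125),("other_knob",.089)):
        for r in bot.pinpoint(n,tg)[:4]:
            u,v=r["xy"][0]*640,r["xy"][1]*400; print(n,tg,round(r["p"],2),round(u),round(v),onz(n,u,v,z).round(4))
E
```

```text
{'vertical_fov': 48.54268688771907, 'cx': 318.1011828730451, 'cy': 194.6673924465457, 'rvec': array([ 2.18469133, -2.16582223,  0.09021702]), 'tvec': array([-0.04755497,  0.66396987,  1.05183523])} 0.0187
top [ 0.57082744 -0.04628714  1.10520963]
top stir_knob_grip 0.58 376 271 [ 0.4876 -0.1738  0.089 ]
top beaker_center 0.94 368 128 [ 0.8082 -0.1527  0.125 ]
top beaker_center 0.92 459 231 [ 0.5793 -0.3534  0.125 ]
top beaker_center 0.62 389 204 [ 0.6366 -0.1991  0.125 ]Traceback (most recent call last):
  File "<stdin>", line 7, in <module>
ValueError: it knows: beaker_center, stir_knob_grip
```

View pics/top0.png

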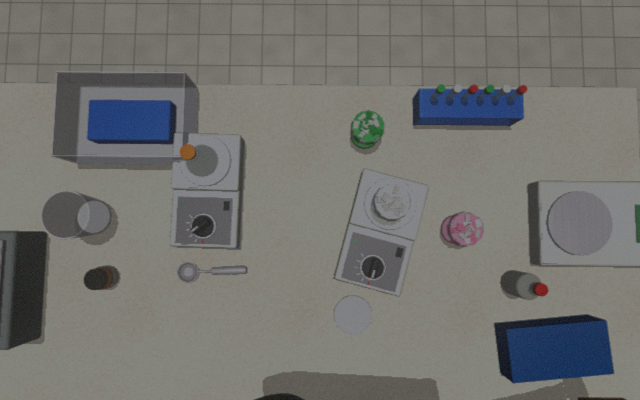

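The top view shows a stirrer with a silver foil cap at about (392,203) and its knob at about (374,267). The other stirrer has the orange stopper at (188,152) and its knob at (203,226). The look-alikes are a green cap at (368,128) and a pink cap at (463,229). A round white dish sits at (352,315). I choose the knob at (374,267).

Run:
```python
from h import *
p,d=bot.capture("top")
r=bot.pinpoint("top","stir_knob_grip"); print([(round(x["p"],2),np.array(x["xy"])*[640,400]) for x in r])
o=bot.outline_of("top","stir_knob_grip")
for x in o[:3]:
    m=x["mask"]; print("mask",round(x["p"],2),m.sum(),np.array(x["xy"])*[640,400])
c=cv2.resize(p[160:300,330:435],None,fx=4,fy=4,interpolation=cv2.INTER_CUBIC)
cv2.imwrite("pics/crop1.png",cv2.convertScaleAbs(c[:,:,::-1],alpha=1.6))
ps,ds=bot.capture("side"); cv2.imwrite("pics/side1.png",ps[:,:,::-1])
for t,z in(("stir_knob_grip",.089),("beaker_center",.125)):
  for x in bot.pinpoint("side",t):
    u,v=np.array(x["xy"])*[640,400]; print("side",t,round(x["p"],2),u,v,onz("side",u,v,z))
K,R,t=cam("side"); print(-R.T@t)
# depth of knob & plate
for u,v in((374,267),(392,203),(350,270),(400,270)): print(u,v,depthpt("top",u,v,d[v,u]).round(3))
```

```text
[(0.56, array([376.768, 268.2  ]))]
mask 0.95 387 [371.392 267.   ]
side stir_knob_grip 0.95 243.52 276.79999999999995 [ 0.4898657  -0.16577933  0.089     ]
side beaker_center 0.74 329.728 259.4 [ 0.64252493 -0.1954561   0.125     ]
side beaker_center 0.6 406.78400000000005 248.72 [ 0.78426746 -0.20942056  0.125     ]
[ 0.47013262 -0.69216939  0.81596038]
374 267 [ 0.497 -0.169  0.101]
392 203 [ 0.636 -0.198  0.173]
350 270 [ 0.486 -0.118  0.054]
400 270 [ 0.487 -0.235  0.055]
```

View pics/crop1.png

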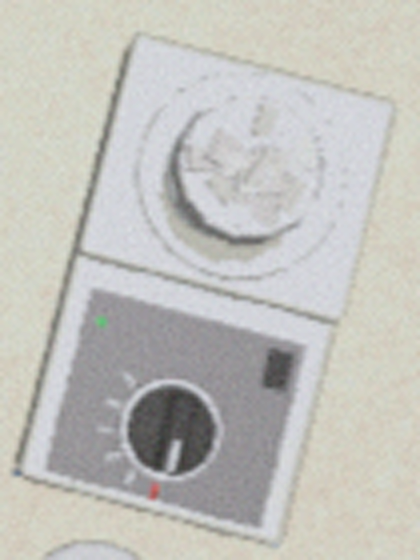

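View pics/side1.png

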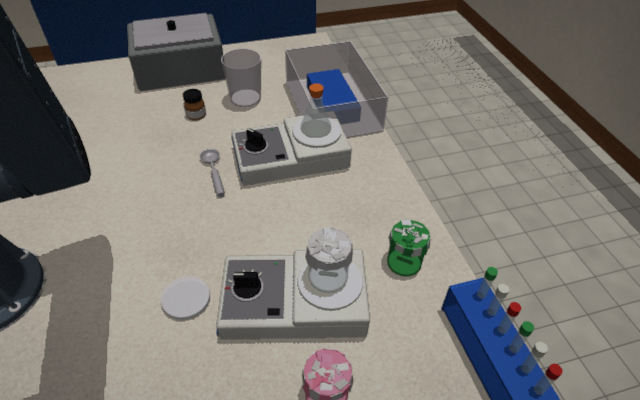

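The crop shows the red off mark at crop (154,491) and the skirt centre at (171,429). The white pointer points at the red mark, and the white click marks run up the left side, which is clockwise. The side view confirms the foil beaker at (330,250) on this stirrer. The flask's stirrer is the other one, at (257,140).

Run:
```python
from h import *
p,d=bot.capture("top")
def cloud(n,d):
    K,R,t=cam(n); v,u=np.nonzero(d>0); q=np.linalg.solve(K,np.stack([u,v,np.ones_like(u)]).astype(float))*d[v,u]
    return (R.T@(q-t[:,None])).T
P={}
ps,ds=bot.capture("side")
for n,dd in(("top",d),("side",ds)):
    P=cloud(n,dd)
    k=P[(np.hypot(P[:,0]-.492,P[:,1]+.168)<.04)&(P[:,2]>.085)&(P[:,2]<.112)]
    r=cv2.minAreaRect(k[:,:2].astype(np.float32)*1000); print(n,"bar",len(k),k[:,2].max(),np.median(k[:,2]),r)
    c=P[(np.hypot(P[:,0]-.636,P[:,1]+.198)<.06)&(P[:,2]>.165)&(P[:,2]<.19)]
    r=cv2.minEnclosingCircle(c[:,:2].astype(np.float32)*1000); print("cap",len(c),c[:,2].max(),r)
print("skirt c",onz("top",372.75,267.25,.065),"red",onz("top",368.5,282.7,.055))
e=[onz("top",330+x/4,160+y/4,.055)[:2] for x,y in((15,470),(280,543))]; v=e[0]-e[1]; print("deck front edge yaw",np.degrees(np.arctan2(*v[::-1])),"mid",(e[0]+e[1])/2)
s=bot.read_state(); print(s["position"],np.array(s["tcp_rot"]).round(3),s["joint_positions"],s["opening"])
```

```text
top bar 134 0.10417716844011651 0.09888666397709767 ((494.0859375, -169.95858764648438), (14.84703540802002, 43.22121810913086), 73.27643585205078)
cap 1036 0.18111480873658553 ((640.6327514648438, -200.17337036132812), 39.58774948120117)
side bar 255 0.10230624574740076 0.09788006853312638 ((492.6039733886719, -169.2434844970703), (14.561188697814941, 43.35336685180664), 74.6375961303711)
cap 1326 0.17916367344458278 ((638.6751098632812, -199.45281982421875), 40.54240798950195)
skirt c [ 0.49325823 -0.17022383  0.065     ] red [ 0.45670847 -0.16142802  0.055     ]
deck front edge yaw 75.28829121240922 mid [ 0.44767513 -0.15747301]
[ 0.20891698 -0.58903636  0.22255006] [[ 0.942  0.334 -0.   ]
 [ 0.334 -0.942 -0.   ]
 [-0.    -0.    -1.   ]] [-8.07016610e+01  3.02241214e+01  8.20862120e+01 -3.61117930e-04
  6.76896727e+01 -1.02283692e+01] 0.9986468344179315
```

Call:
apply_moves(plan=[0.4, 0.7, 0.5, 1, 0.4, 0.7, 0.5, 1, 0.48, 0.7, 0, 1, 0.48, 0.7, 0, 1, 0.48, 0.7, 0, 1, 0.48, 0.7, 0, 1, 0.48, 0.7, 0, 1, 0.48, 0.7, 0, 1, 0.48, 0.7, 0, 1, 0.48, 0.7, 0, 1, 0.48, 0.7, 0, 1, 0.48, 0.7, 0, 1], grip=-1)

```text
time_s: 2.05
position: [0.4897, -0.1679, 0.2728]
tcp_rot: [[-0.764, 0.645, 0.001], [0.645, 0.764, -0.0], [-0.001, 0.0, -1.0]]
force: [-0.1, -0.8, 0.9]
opening: 0.997
grasp_force: 0.0
```

Call:
apply_moves(plan=[0, 0, 0, 1, 0, 0, 0, 1, 0, 0, 0, 0.5, 0, 0, 0, 0, 0, 0, 0, 0])

```text
time_s: 2.68
position: [0.4889, -0.169, 0.2726]
tcp_rot: [[-0.963, 0.268, 0.0], [0.268, 0.963, -0.0], [-0.0, 0.0, -1.0]]
force: [0.6, -0.0, -0.4]
opening: 1.002
grasp_force: 0.0
```

Run:
```python
from h import *
s=bot.read_state(); R=np.array(s["tcp_rot"]); print(s["time_s"],s["position"],np.degrees(np.arctan2(R[1,1],R[0,1])),np.array(s["joint_positions"]).round(1),R[2,2])
```

```text
2.675 [ 0.48889159 -0.169045    0.2726094 ] 74.44785512660125 [ -31.5   18.4   93.8    0.    67.7 -105.9] -0.9999999951213027
```

Call:
apply_moves(plan=[0.09, -0.01, -0.8, 0, 0, 0, -0.8, 0, 0, 0, -0.8, 0, 0, 0, -0.6, 0, 0, 0, -0.5, 0, 0, 0, -0.3, 0, 0, 0, -0.2, 0, 0, 0, 0, 0, 0, 0, 0, 0])

```text
time_s: 3.8
position: [0.494, -0.1698, 0.0733]
tcp_rot: [[-0.964, 0.267, 0.001], [0.267, 0.964, -0.001], [-0.002, -0.0, -1.0]]
force: [-1.7, 1.2, 0.1]
opening: 1.0
grasp_force: 0.0
```

Run:
```python
from h import *
p,d=bot.capture("side"); c=p[220:340,190:370]
cv2.imwrite("pics/s2.png",cv2.resize(c[:,:,::-1],None,fx=4,fy=4,interpolation=cv2.INTER_CUBIC))
```

```text
(no output)
```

View pics/s2.png

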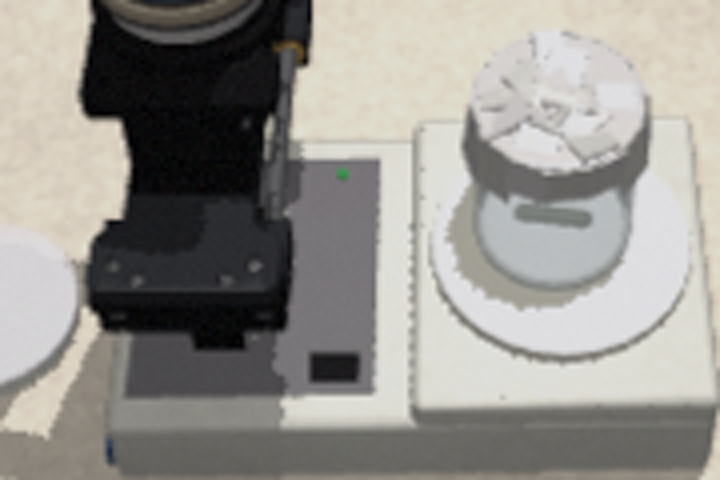

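The gripper sits over the knob at about (190,275) in the crop. Its body is well clear of the beaker, whose cap is at (555,110). Next I close on the bar.

Call:
apply_moves(plan=[0, 0, 0, 0, 0, 0, 0, 0, 0, 0, 0, 0, 0, 0, 0, 0, 0, 0, 0, 0, 0, 0, 0, 0, 0, 0, 0, 0, 0, 0, 0, 0], grip=1)

```text
time_s: 4.85
position: [0.4935, -0.1692, 0.0725]
tcp_rot: [[-0.964, 0.267, 0.0], [0.267, 0.964, 0.001], [0.0, 0.001, -1.0]]
force: [5.5, 11.9, 3.0]
opening: 0.166
grasp_force: 6.9
```

Call:
apply_moves(plan=[0.005, 0.02, 0, 0, 0, 0, 0, 0, 0, 0, 0, 0, 0, 0, 0, 0])

```text
time_s: 5.35
position: [0.4938, -0.1685, 0.0726]
tcp_rot: [[-0.964, 0.267, 0.0], [0.267, 0.964, -0.0], [-0.0, 0.0, -1.0]]
force: [0.5, 0.8, -0.1]
opening: 0.158
grasp_force: 30.0
```

Call:
apply_moves(plan=[0, 0, 0, -0.5, 0, 0, 0, -0.5, 0, 0, 0, -0.5, 0, 0, 0, -0.5, 0, 0, 0, -0.5, 0, 0, 0, -0.5, 0, 0, 0, -0.5, 0, 0, 0, -0.5, 0, 0, 0, -0.5, 0, 0, 0, -0.5, 0, 0, 0, 0, 0, 0, 0, 0])

```text
time_s: 6.85
position: [0.4932, -0.1692, 0.0725]
tcp_rot: [[-0.417, 0.909, -0.001], [0.909, 0.417, -0.001], [-0.0, -0.001, -1.0]]
force: [-2.9, -4.4, 1.3]
opening: 0.158
grasp_force: 30.0
```

Call:
apply_moves(plan=[0, 0, 0, -0.5, 0, 0, 0, -0.5, 0, 0, 0, -0.5, 0, 0, 0, -0.5, 0, 0, 0, -0.5, 0, 0, 0, 0, 0, 0, 0, 0])

```text
time_s: 7.72
position: [0.4927, -0.1692, 0.0725]
tcp_rot: [[0.006, 1.0, -0.002], [1.0, -0.006, -0.001], [-0.001, -0.002, -1.0]]
force: [-4.3, -4.7, 1.7]
opening: 0.159
grasp_force: 30.0
```

Run:
```python
from h import *
p,d=bot.capture("side"); c=p[220:340,190:370]
cv2.imwrite("pics/s3.png",cv2.resize(c[:,:,::-1],None,fx=4,fy=4,interpolation=cv2.INTER_CUBIC))
s=bot.read_state();R=np.array(s["tcp_rot"]);print(s["moment"],np.degrees(np.arctan2(R[1,1],R[0,1])),s["force"])
```

```text
[-0.95083224  0.71233329  0.00174472] -0.35571433792990265 [-4.57180391 -5.35533002  1.53838778]
```

View pics/s3.png

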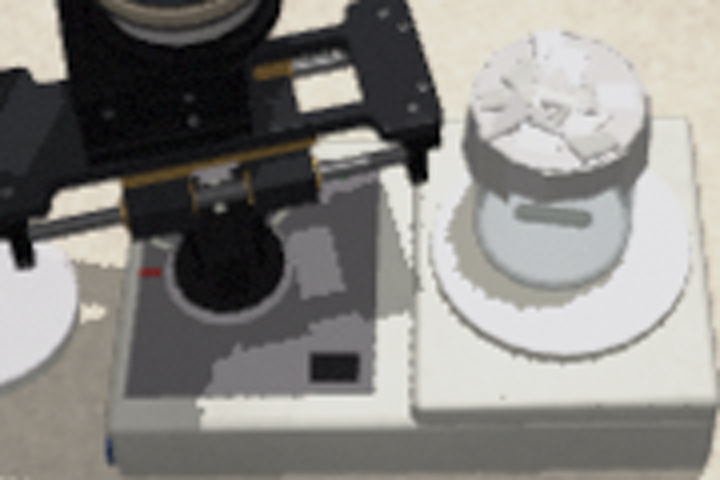

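Call:
apply_moves(plan=[-0.01, -0.01, 0, 0, 0, 0, 0, 0])

```text
time_s: 8.02
position: [0.4927, -0.1693, 0.0725]
tcp_rot: [[0.007, 1.0, -0.001], [1.0, -0.007, -0.0], [-0.0, -0.001, -1.0]]
force: [-3.8, -3.3, 1.6]
opening: 0.158
grasp_force: 30.0
```

Call:
apply_moves(plan=[0, 0, 0, 0, 0, 0, 0, 0, 0, 0, 0, 0, 0, 0, 0, 0, 0, 0, 0, 0, 0, 0, 0, 0], grip=-0.2)

```text
time_s: 8.78
position: [0.4932, -0.169, 0.0726]
tcp_rot: [[0.008, 1.0, 0.0], [1.0, -0.008, 0.0], [0.0, 0.0, -1.0]]
force: [0.5, -0.0, -0.0]
opening: 0.591
grasp_force: 0.0
```

Released with no residual force. Next I lift straight up, back off to the side and check.

Call:
apply_moves(plan=[0, 0, 0.3, 0, 0, 0, 0.6, 0, 0, 0, 0.8, 0, 0, 0, 0.8, 0, 0, 0, 0.8, 0, 0, 0, 0.7, 0, -0.3, -0.6, 0, 0, -0.3, -0.8, 0, 0, -0.3, -0.8, 0, 0, -0.3, -0.8, 0, 0, 0, -0.8, 0, 0, 0, 0, 0, 0])

```text
time_s: 10.28
position: [0.4329, -0.362, 0.2735]
tcp_rot: [[0.012, 1.0, 0.001], [1.0, -0.012, -0.002], [-0.002, 0.002, -1.0]]
force: [-0.2, 1.1, 0.4]
opening: 0.601
grasp_force: 0.0
```

Run:
```python
from h import *
s=bot.read_state(); print(s["time_s"],s["position"],s["force"])
p,d=bot.capture("top"); ps,ds=bot.capture("side")
f=lambda c,k:cv2.resize(c[:,:,::-1],k,interpolation=cv2.INTER_CUBIC)
im=np.hstack([cv2.convertScaleAbs(f(p[160:300,330:435],(420,560)),alpha=1.6),f(ps[220:340,200:270],(327,560))]); cv2.imwrite("pics/end.png",im)
for n,dd in(("top",d),("side",ds)):
    K,R,t=cam(n); v,u=np.nonzero(dd>0); P=(R.T@(np.linalg.solve(K,np.stack([u,v,np.ones_like(u)]).astype(float))*dd[v,u]-t[:,None])).T
    k=P[(np.hypot(P[:,0]-.493,P[:,1]+.169)<.04)&(P[:,2]>.085)&(P[:,2]<.112)]
    print(n,cv2.minAreaRect(k[:,:2].astype(np.float32)*1000))
    c=P[(np.hypot(P[:,0]-.636,P[:,1]+.198)<.06)&(P[:,2]>.165)&(P[:,2]<.19)]
    print(cv2.minEnclosingCircle(c[:,:2].astype(np.float32)*1000))
```

```text
10.275 [ 0.43287805 -0.36200556  0.27354676] [-0.20335802  1.08486824  0.44868467]
top ((494.0025634765625, -170.10513305664062), (13.605901718139648, 42.76860809326172), 0.49094831943511963)
((640.8833618164062, -200.1424102783203), 39.804927825927734)
side ((0.0, 0.0), (0.0, 0.0), 0.0)
((639.8588256835938, -198.35089111328125), 39.97541046142578)
```

View pics/end.png

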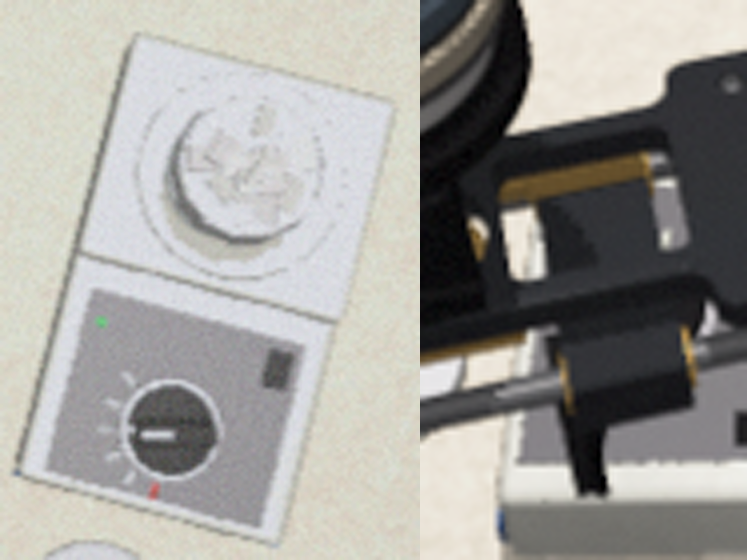

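The pointer now points at the third white mark, crop (105,430). The bar has turned about 74° and the beaker has not moved.

```bash
python3 -c "
from rig import bot
print(bot.hand_in())"
```

```text
the job is handed in; nothing more can be done
None
```

I turned the knob under the foil-capped beaker three clicks clockwise and let go, with the pointer resting at the third white mark. The beaker did not move, the arm did not go near the other stirrer, and I handed the job in at about 10 s; no verdict came back.

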